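Park the slide box in the empty lane

ROBOT

A 6-joint arm with a two-finger parallel gripper is mounted at the origin on the work surface; the furniture and walls round the work are solid. World frame = base frame: x ahead of the robot, y to its left, z up, the work surface at z = 0. Lengths are in m, angles in degrees, forces in N, time in s.
With the tool pointing down it reaches from about 0.4 to 0.825 m from the base axis. Payload 7 kg.
Tool frame: the origin (TCP) lies on the centre line of the jaws, within the pads' length; the fingertips stand 11 mm ahead of it and the grasp point (between the pads) lies 8 mm behind it; z points along the fingers, y is the line along which they close (so a half turn about z gives the same grasp; the last joint's range is limited). The gripper opens to 88 mm and grips with 3 to 60 N. Pads are 19 mm wide; open, the fingers measure 130 mm over their backs; the gripper's body (78 mm by 193 mm) begins 47 mm behind the grasp point.
Start: joints at [-55.113, 20.546, 0.682, 0, -70.136, -16.507], TCP at [0.213, -0.641, 0.238] pointing down, gripper open.
Joint ranges: [-176.03, 176.03], [-82.01, 121.73], [-58.28, 71.71], [-173.87, 95.51], [-174.79, -0.11], [-173.66, 173.66]. Speed limits (degrees/s): [136.94, 136.94, 172.46, 180, 180, 180].

INTERFACE

Orientations are given as [roll, pitch, yaw] about the fixed x, y, z axes, in that order (R = Rz(yaw) Ry(pitch) Rx(roll)).
In Python, from plant import r, capture, camera_model, job gives the robot as it stands.
- The arm moves only by the tool drive_tool, never from a script. Its argument "increments" is a list that holds one entry, the list of rows, each a list of 5 numbers: the gripper's target within -1 to 1 (fully open at 1, half-way at 0, shut at -1), then the shift along the tool's x, y, z scaled (see below), then the turn about the tool's z scaled (see below). In form: [[[gripper, tx, ty, tz, roll], ...]]. A call has 1 to 5 rows; each row is the pose to reach, as a shift and turn from the pose commanded when the call began, along the tool's axes at that moment, turning the shorter way round; what a row does not reach only later rows make up. The controller multiplies each number of a shift by 120 mm and each number of a turn by 360 degrees. A row lasts 1/8 s, in which the tool goes at most 62.5 mm and 10.7 degrees, less where a joint would pass 70% of its speed; a pose out of reach is approached as far as the arm can. A call with a number of a shift or a turn outside -1 to 1 is refused whole. A call with a gripper value outside its range is refused whole. The fingers move at their own pace and stop on an object; "squeeze" is the grip in N (left out, the last holds). Time passes only in rows, so rows that repeat a pose let the fingers close. It gives the time, the measured TCP pose, the force, the opening and the grip force at its end, in the units of the state.
- r.get_state(): the state, without advancing time (a new reading comes with each control period).
- capture(name): name is "scene" or "top" or "wrist"; returns the picture (420x560x3 uint8, red, green, blue); there is no depth.
- camera_model(name): a dict with "camera_matrix" (3x3 intrinsics, pixels), "rvec" (rotation vector, rad) and "tvec" (3), from world to camera coordinates, as OpenCV has them. Camera axes: x right, y down, z forward; pixel columns grow to the right and rows downward; lengths in m; the calibration is good to about 2 mm. A picture is of the moment at which its call begins: read the wrist's pose just before it. camera_model takes no time and is no camera call; for the wrist camera it gives the pose at the moment of the call.
- job.close_job(): hands the job in; it is judged then, once.
The state is a dict: "time_s": time; "joints": joint angles; "qd": joint speeds; "joint_torque": joint torques, N m; "tcp_pos": TCP position; "eef_rot": TCP orientation; "contact_force": force on the tool from outside, world axes, zero at the start; "moment": the same for the moment, N m; "gripper_width": finger opening in m; "gripper_force": force on a finger pad.
Only numpy, scipy, OpenCV 4.12 (cv2) and the standard library are available. Lean on these libraries where they do the work, as an engineer would, in place of code of your own. Each camera call takes 0.05 s, during which the arm holds its last target. There are 200 camera calls.

TASK

The loose slide box standing in front of the two-lane parking tray belongs in the lane that is still empty. Without gripping or lifting it, push it with the fingertips across to the empty lane's mouth and then straight down the lane until it is fully home against the end stop and square in the lane. Neither the box nor the gripper may touch any of the guide rails, the box must stay flat on the tray, the box already parked and the other things standing about must be left alone, and the hand finishes clear of everything.

Things in the scene. Friction and masses are not known exactly. Their poses are not given: they have to be found in the camera images.
- tray: white flat parking tray on the bench, plate 240 (x) x 360 (y) x 4 mm thick, fixed; origin at the centre of its underside. Its y axis points along both lanes, from the open apron (y < 0) to the end stop; the two lane centre lines lie at x = -56 and x = +56 mm, each lane 106 mm wide between the rails. The tray's z is up. The rails run from y = -2 mm (the mouth) to y = 165 mm; in front of the mouth the plate is bare.
- rail_near: low aluminium guide rail, 6 mm wide, 10 mm high (its top 14 mm above the bench), 167 mm long, on the tray at tray x = -112 mm; origin in its underside, 80 mm along y from the tray's centre. Must not be touched.
- rail_mid: the same rail between the two lanes, at tray x = 0. Must not be touched.
- rail_far: the same rail at tray x = +112 mm. Must not be touched.
- end_stop: aluminium bar across the end of both lanes, 232 x 12 x 20 mm (its top 24 mm above the bench); origin at the bottom edge of the face that stops the box, in the middle of the tray (tray y = 165 mm).
- mat: thin dark rubber mat 80 x 94 mm, 0.6 mm thick, let into the floor of the EMPTY lane (it makes no step and does not hinder sliding; the parked box covers the other lane's). Origin at its centre, on the plate's top; axes as the tray's. A box fully home stands with its origin exactly on this origin.
- slide_box: the loose closed slide box on the tray's apron, to be pushed: body 84 (x) x 98 (y) x 32 mm high, a small clip and hinge stick out a few mm in the middle of its x faces; about 0.15 to 0.31 kg. Origin at the centre of its underside. Its y axis (98 mm long) goes along the lane when it is parked. At the start it stands roughly half-way between the two lanes, turned by up to 0.2 rad.
- parked_box: an identical slide box, already parked home in the other lane, not to be disturbed; origin at the centre of its underside.
- coverslips: small carton 46 x 46 x 19 mm, bystander, beyond the end stop; origin at the centre of its underside
- cell_jar: white screw-cap jar, 27 mm across, 51 mm high, bystander, beyond the end stop; origin at the centre of its underside
- forceps: steel forceps 129 mm long, 10 mm high, bystander, lying on the bench on the robot's side of the tray; origin at the centre of the underside
- strips: upright carton 60 x 70 x 110 mm, bystander, to the right of the tray; origin at the centre of its underside
- tin: round lidded tin, 107 mm across, 96 mm high, bystander, to the left beyond the end stop; origin at the centre of its underside
- tape_roll: roll of tape lying flat, 96 mm across, 25 mm high, bystander, to the right of the tray; origin at the centre of its underside
- tally_counter: hand tally counter 28 x 48 x 50 mm, bystander, to the right of the tray near the robot; origin at the centre of its underside
Not all that is in view belongs to the job. What is shaped like the slide_box but blue, green or yellow is not meant.

How it is judged (in metres and radians):
On the way:
1. the slide box is part of the way down the empty lane, flat on the tray (x of slide_box in the frame of mat between -0.014 and 0.014 m and y of slide_box in the frame of mat between -0.15 and -0.03 m and z of slide_box in the frame of mat below 0.004 m), for 0.1 s.
At the end, for the whole second after the job is handed in: The slide box stands at rest in the empty lane, flat on the tray, its leading face within 6 mm of the end stop, within 12 mm of the lane's centre line and turned less than 0.07 rad; the parked box is within 6 mm of where it was (x of slide_box in the frame of mat between -0.012 and 0.012 m and y of slide_box in the frame of mat between -0.006 and 0.006 m and z of slide_box in the frame of mat between -0.004 and 0.004 m and angle between the y axis of slide_box and the y axis of tray, either way round below 0.07 rad and angle between slide_box's own z axis and vertical below 0.05 rad and linear speed of slide_box below 0.01 m/s and distance of parked_box from where it was at the start of the episode below 0.006 m); the robot touches nothing.
It fails at once if the slide box touches a guide rail (contact force between slide_box and rail_near above 0.3 N or contact force between slide_box and rail_mid above 0.3 N or contact force between slide_box and rail_far above 0.3 N).
It fails at once if the gripper or the arm touches a guide rail (contact force between any of the fingers, the arm and rail_near above 0.5 N or contact force between any of the fingers, the arm and rail_mid above 0.5 N or contact force between any of the fingers, the arm and rail_far above 0.5 N).
It fails at once if the slide box is lifted more than 8 mm or tipped (z of slide_box in the frame of mat above 0.008 m or angle between slide_box's own z axis and vertical above 0.15 rad).
It fails at once if the parked box is moved by more than 6 mm or touched by the robot (distance of parked_box from where it was at the start of the episode above 0.006 m or contact force between any of the fingers, the arm and parked_box above 0.5 N).
It fails at once if a bystander is moved by more than 15 mm (distance of any of coverslips, cell_jar, forceps, strips, tin, tape_roll, tally_counter from where it was at the start of the episode above 0.015 m).
It also fails if it takes over 58 s, if anything falls off the work surface, if the arm or the gripper's body presses on something with over 40 N, if the wrist force passes 120 N, or if a joint passes its speed limit or range.

## Working session

There is one attempt and no reset: what is moved stays moved. The work goes in short steps, Python scripts to look and compute and a tool call to move; the robot and the scene stay as the last step left them, time stands still between calls to the robot, and variables do not carry over. Pictures are saved under pics/ and viewed, at most 10 in all, crops included, and the job is handed in when it is done.

Besides the shell and the picture viewer there is one more tool, called after "Emit:" by a JSON object that holds its "op" and its "data", one argument or row to a line. drive_tool: Moves the arm, as the interface text tells. Its arguments: {"type":"object","properties":{"increments":{"type":"array"},"squeeze":{"type":"number"}},"required":["increments"]}

```bash
mkdir -p pics
python3 - <<'E'
from plant import r,capture,camera_model
import cv2
for n in("top","scene"):
    cv2.imwrite(f"pics/{n}0.png",cv2.cvtColor(capture(n),cv2.COLOR_RGB2BGR))
    m=camera_model(n);print(n,m)
print(r.get_state())
E
```

```text
top {'camera_matrix': array([[397.01534008,   0.        , 281.09705024],
       [  0.        , 397.01534008, 208.12956815],
       [  0.        ,   0.        ,   1.        ]]), 'rvec': array([ 2.13150458, -2.11664205,  0.14415068]), 'tvec': array([0.06678998, 0.4951654 , 1.12181949])}
scene {'camera_matrix': array([[385.4889764 ,   0.        , 276.83135456],
       [  0.        , 385.4889764 , 212.95435377],
       [  0.        ,   0.        ,   1.        ]]), 'rvec': array([ 1.10147469, -2.29893055,  1.12469036]), 'tvec': array([0.36391323, 0.24491864, 0.99420195])}
{'time_s': 0.1, 'joints': array([-5.51145779e+01,  2.05873153e+01,  6.37964877e-01, -1.85927134e-02,
       -7.01354988e+01, -1.65064201e+01]), 'qd': array([-0.05093655, -0.04449399,  0.19374633,  0.06133736, -0.09758069,
        0.07732075]), 'joint_torque': array([-1.48158804e-03, -5.84162915e+01,  2.93754637e+01,  7.01547280e+00,
        1.02365695e-02, -5.48153241e-05]), 'tcp_pos': array([ 0.21266493, -0.64016902,  0.23670581]), 'eef_rot': array([ 1.79913681e+02, -7.35108826e-03, -1.61627323e+02]), 'contact_force': array([ 0.14890361, -0.19779209, -0.13058247]), 'moment': array([0.01470565, 0.03711379, 0.02309114]), 'gripper_force': 0.0, 'gripper_width': 0.08744323114418517}
```

View pics/top0.png

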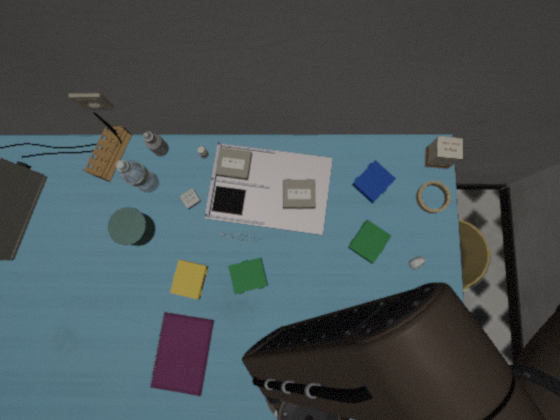

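View pics/scene0.png

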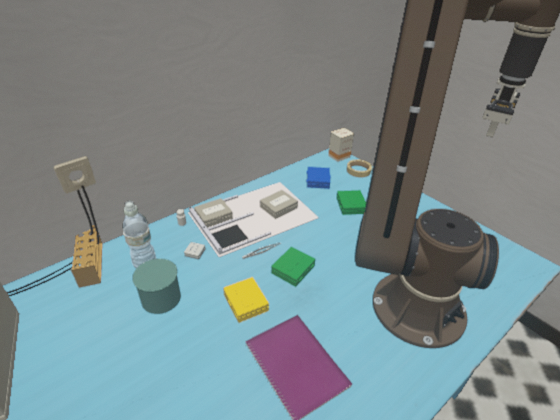

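The top view shows the mat (empty, near lane) at about (229,201), the loose box at (299,193) and the parked box at (234,163). The tray's apron is to the right (world −y). Next I'll measure them.

```bash
cat > h.py <<'E'
import cv2,numpy as np
from plant import r,capture,camera_model
def ray(m,uv,z):
    R=cv2.Rodrigues(m["rvec"])[0];K=m["camera_matrix"];t=m["tvec"]
    uv=np.atleast_2d(uv).astype(float)
    d=(R.T@np.linalg.inv(K)@np.c_[uv,np.ones(len(uv))].T).T
    c=-R.T@t
    return (c+d*((z-c[2])/d[:,2])[:,None])[:,:2]
def proj(m,p):
    return cv2.projectPoints(np.atleast_2d(p).astype(float),m["rvec"],m["tvec"],m["camera_matrix"],None)[0][:,0]
E
python3 - <<'E'
from h import *
m=camera_model("top");im=cv2.cvtColor(capture("top"),cv2.COLOR_RGB2BGR)
hsv=cv2.cvtColor(im,cv2.COLOR_BGR2HSV)
for p in[(299,193),(290,205),(229,201),(320,200),(285,207),(312,185),(234,175),(400,150)]:print(p,hsv[p[1],p[0]])
c=cv2.resize(im[130:250,190:350],None,fx=5,fy=5,interpolation=cv2.INTER_CUBIC)
cv2.imwrite("pics/c1.png",c)
E
```

```text
(299, 193) [ 13  14 159]
(290, 205) [ 24  31 115]
(229, 201) [ 0 10 26]
(320, 200) [  9  11 165]
(285, 207) [26 26 80]
(312, 185) [ 22  32 118]
(234, 175) [ 15  31 114]
(400, 150) [ 99  88 139]
```

View pics/c1.png

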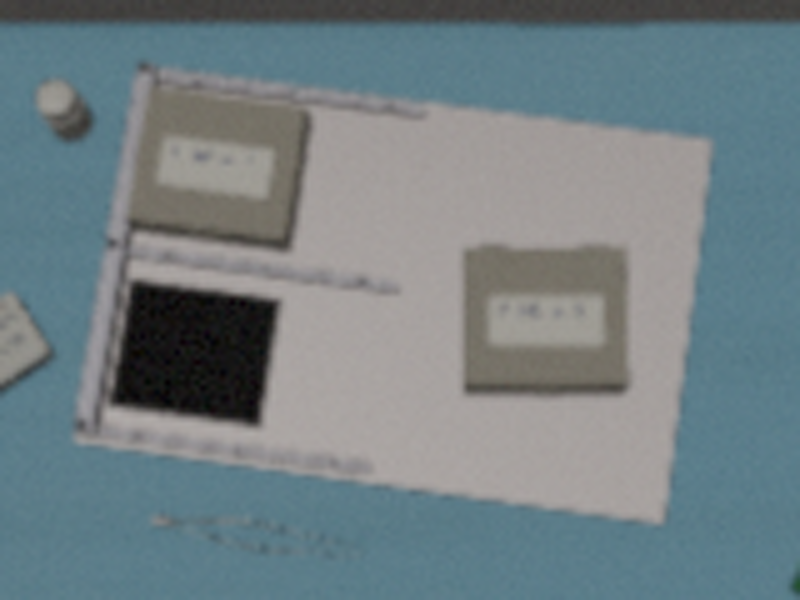

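```bash
cat >> h.py <<'E'
def rect(m,mask,z,near):
    mask=cv2.morphologyEx(mask,cv2.MORPH_OPEN,np.ones((3,3),np.uint8))
    cs=[c for c in cv2.findContours(mask,cv2.RETR_EXTERNAL,cv2.CHAIN_APPROX_NONE)[0] if cv2.contourArea(c)>200 and cv2.pointPolygonTest(cv2.convexHull(c),near,False)>=0]
    c=max(cs,key=cv2.contourArea)
    w=ray(m,c[:,0],z)*1000
    q=cv2.minAreaRect(w.astype(np.float32)); 
    return q
def ups(im): 
    g=cv2.GaussianBlur(im,(0,0),.7); return cv2.resize(g,None,fx=4,fy=4,interpolation=cv2.INTER_CUBIC)
def m4(m):
    m=dict(m);K=m["camera_matrix"].copy();K[:2]*=4;K[:2,2]+=1.5;m["camera_matrix"]=K;return m
def look():
    im=ups(np.mean([capture("top") for _ in range(4)],0).astype(np.uint8)); m=m4(camera_model("top"))
    h=cv2.cvtColor(im,cv2.COLOR_RGB2HSV)
    mat=(h[...,2]<65).astype(np.uint8)
    box=((h[...,1]>20)&(h[...,0]<45)&(h[...,2]>97)).astype(np.uint8)
    tray=((h[...,1]<50)&(h[...,2]>60)).astype(np.uint8)
    return im,m,mat,box,tray
E
python3 - <<'E'
from h import *
im,m,mat,box,tray=look()
print("mat",rect(m,mat,.004,(916,804)))
print("box",rect(m,box,.036,(1196,772)))
print("parked",rect(m,box,.036,(936,652)))
print("tray",rect(m,tray,.004,(1280,650)))
E
```

```text
mat ((525.1707763671875, 232.1102294921875), (89.49288940429688, 74.85228729248047), 82.39131164550781)
box ((542.0416259765625, 19.172945022583008), (96.4715347290039, 84.26969909667969), 89.80086517333984)
parked ((635.24462890625, 214.67369079589844), (98.39994812011719, 83.80722045898438), 82.7779769897461)
tray ((733.8170776367188, 133.9718017578125), (1815.618408203125, 1074.438232421875), 84.15766143798828)
```

```bash
cat >> h.py <<'E'
def Rz(a): a=np.radians(a);return np.array([[np.cos(a),-np.sin(a)],[np.sin(a),np.cos(a)]])
def go(x,y,z,yaw,cmd=None):
    "mm; numbers tx ty tz roll from measured (or given commanded) pose"
    s=r.get_state(); p=np.array(s["tcp_pos"])*1000; w=s["eef_rot"][2]
    if cmd is not None: p=np.array(cmd[:3]);w=cmd[3]
    d=Rz(w).T@np.array([x-p[0],y-p[1]])
    a=(yaw-w+180)%360-180
    print("num",np.round([d[0]/120,-d[1]/120,(p[2]-z)/120,-a/360],4))
def st():
    s=r.get_state();print(round(s["time_s"],2),np.round(s["tcp_pos"]*1000,1),np.round(s["eef_rot"],2),np.round(s["contact_force"],1),round(s["gripper_width"],4))
E
python3 - <<'E'
from h import *
im,m,mat,box,tray=look()
t=np.zeros_like(tray);t[575:940,800:1335]=tray[575:940,800:1335]
t=cv2.morphologyEx(t,cv2.MORPH_CLOSE,np.ones((15,15),np.uint8))
q=rect(m,t,.004,(1280,650));print("tray",q)
L=82.6;ex=Rz(L-90)@[1,0];ey=Rz(L-90)@[0,1]
print("mat from tray",np.array(q[0])-56*ex+116*ey)
st()
B=np.array([542,19.2])
A=B+ex*78+ey*0
print(A);go(A[0],A[1],150,172.6)
E
```

```text
tray ((564.8305053710938, 110.35610961914062), (364.7074279785156, 244.0146484375), 82.35276794433594)
mat from tray [524.23720948 232.60251786]
0.55 [ 212.8 -640.5  237.5] [ 180.     -0.   -161.62] [-0.6 -0.1 -0.3] 0.0876
[619.35035067   9.15394347]
num [-4.9223  4.0694  0.7295  0.0716]
```

Emit:
{"op": "drive_tool", "data": {
  "increments": [
    [[0,-0.5,0.42,0,0],[0,-1,0.83,0,0],[0,-1,0.83,0,0]]
  ]
}}

```text
time_s: 0.92
tcp_pos: [0.2963, -0.5061, 0.238]
eef_rot: [-180.0, 0.0, -161.5]
contact_force: [0.7, -0.3, 0.5]
gripper_width: 0.0632
gripper_force: 0.0
```

Emit:
{"op": "drive_tool", "data": {
  "increments": [
    [[0,-0.5,0.42,0,0],[0,-1,0.83,0,0],[0,-1,0.83,0,0]]
  ]
}}

```text
time_s: 1.3
tcp_pos: [0.379, -0.3736, 0.2381]
eef_rot: [-180.0, 0.1, -161.5]
contact_force: [0.0, 0.2, 0.4]
gripper_width: 0.0442
gripper_force: 0.0
```

Emit:
{"op": "drive_tool", "data": {
  "increments": [
    [[0,-0.5,0.42,0,0],[0,-1,0.83,0,0],[0,-1,0.83,0,0]]
  ]
}}

```text
time_s: 1.68
tcp_pos: [0.4615, -0.2411, 0.238]
eef_rot: [-180.0, 0.1, -161.5]
contact_force: [0.1, -0.2, -0.0]
gripper_width: 0.0437
gripper_force: 0.0
```

Emit:
{"op": "drive_tool", "data": {
  "increments": [
    [[0,-0.5,0.42,0.1,0.02],[0,-1,0.83,0.2,0.04],[0,-1,0.83,0.2,0.06],[0,-1,0.83,0.2,0.07],[0,-1,0.83,0.2,0.0716]]
  ]
}}

```text
time_s: 2.3
tcp_pos: [0.5428, -0.1107, 0.2135]
eef_rot: [-180.0, -0.0, 172.7]
contact_force: [0.6, -0.4, -0.6]
gripper_width: 0.0439
gripper_force: 0.0
```

Run:
```python
from h import *
st();B=np.array([542,19.2]);ex=Rz(-7.5)@[1,0]
A=B+ex*75;go(A[0],A[1],110,172.5)
```

```text
2.3 [ 542.8 -110.7  213.5] [-1.7999e+02 -1.0000e-02  1.7266e+02] [ 0.6 -0.4 -0.6] 0.0439
num [-4.7970e-01  1.0708e+00  8.6250e-01  4.0000e-04]
```

Emit:
{"op": "drive_tool", "data": {
  "increments": [
    [[0,-0.48,0.5,0.3,0],[0,-0.48,1,0.6,0],[0,-0.48,1,0.86,0],[0,-0.48,1,0.86,0]]
  ]
}}

```text
time_s: 2.8
tcp_pos: [0.6134, 0.0011, 0.1065]
eef_rot: [-179.9, -0.4, 172.7]
contact_force: [-0.6, 0.6, 0.8]
gripper_width: 0.0438
gripper_force: 0.0
```

Run:
```python
from h import *
st();B=np.array([542,19.2]);ex=Rz(-7.5)@[1,0]
A=B+ex*75;go(A[0],A[1],31,172.5)
c=cv2.cvtColor(capture("wrist"),cv2.COLOR_RGB2BGR);cv2.imwrite("pics/w1.png",c)
```

```text
2.8 [613.4   1.1 106.5] [-179.88   -0.35  172.72] [-0.6  0.6  0.8] 0.0438
num [-1.610e-02  7.200e-02  6.293e-01  6.000e-04]
```

View pics/w1.png

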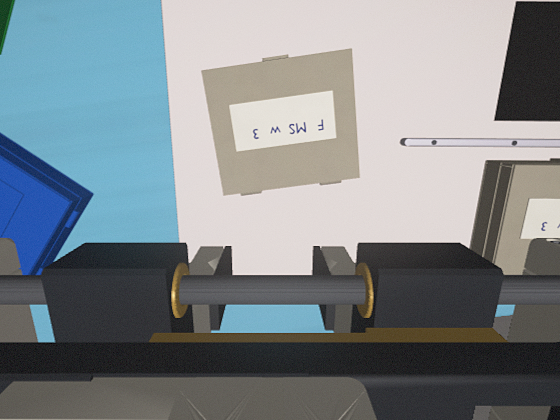

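Emit:
{"op": "drive_tool", "data": {
  "increments": [
    [[0,-0.02,0.07,0.3,0],[0,-0.02,0.07,0.63,0],[0,-0.02,0.07,0.63,0]]
  ]
}}

```text
time_s: 3.22
tcp_pos: [0.6174, 0.007, 0.0339]
eef_rot: [-179.9, -0.2, 172.6]
contact_force: [-0.7, 0.1, 0.6]
gripper_width: 0.0439
gripper_force: 0.0
```

Run:
```python
from h import *
st();c=cv2.cvtColor(capture("wrist"),cv2.COLOR_RGB2BGR);cv2.imwrite("pics/w2.png",c)
B=np.array([542,19.2]);ex=Rz(-7.5)@[1,0]
A=B+ex*25;go(A[0],A[1],31,172.5)
```

```text
3.23 [617.4   7.   33.9] [-1.7992e+02 -1.7000e-01  1.7256e+02] [-0.7  0.1  0.6] 0.0439
num [4.397e-01 1.440e-02 3.980e-02 3.000e-04]
```

View pics/w2.png

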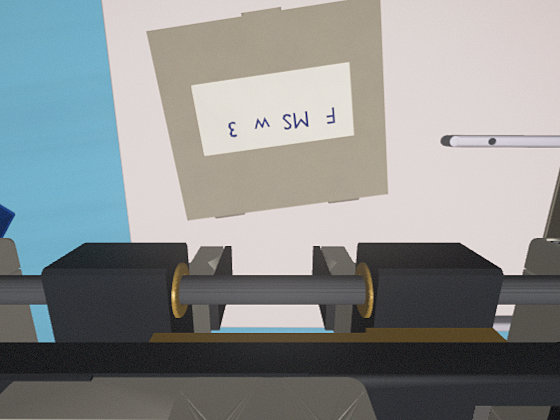

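Clear of the box, with the fingers centred on its far face. Pushing toward the lane line.

Emit:
{"op": "drive_tool", "data": {
  "increments": [
    [[0,0.08,0.01,0.02,0],[0,0.16,0.01,0.02,0],[0,0.24,0.01,0.02,0],[0,0.32,0.01,0.02,0],[0,0.4,0.01,0.02,0]]
  ]
}}

```text
time_s: 3.9
tcp_pos: [0.5712, 0.0162, 0.0329]
eef_rot: [180.0, 0.1, 172.6]
contact_force: [2.2, 0.7, 0.6]
gripper_width: 0.0437
gripper_force: 0.8
```

```bash
cat >> h.py <<'E'
L=-7.5;M=np.array([524.5,231.5]);ex=Rz(L)@[1,0];ey=Rz(L)@[0,1]
def wcorners(z=.036):
    "box top from wrist camera"
    m=camera_model("wrist");im=capture("wrist")
    h=cv2.cvtColor(cv2.GaussianBlur(im,(0,0),1),cv2.COLOR_RGB2HSV)
    return im,m,h
E
python3 - <<'E'
from h import *
st();im,m,h=wcorners();cv2.imwrite("pics/w3.png",cv2.cvtColor(im,cv2.COLOR_RGB2BGR))
for p in[(170,150),(300,190),(450,140),(270,110),(500,50)]:print(p,h[p[1],p[0]])
p=np.array(r.get_state()["tcp_pos"][:2])*1000-M;print("tcp lane",p@ex,p@ey)
E
```

```text
3.9 [571.2  16.2  32.9] [1.7997e+02 7.0000e-02 1.7262e+02] [2.2 0.7 0.6] 0.0437
(170, 150) [  3  10 228]
(300, 190) [ 20  13 229]
(450, 140) [  6  11 227]
(270, 110) [ 19  41 175]
(500, 50) [  7  10 222]
tcp lane 72.84213192400841 -207.6998034074566
```

View pics/w3.png

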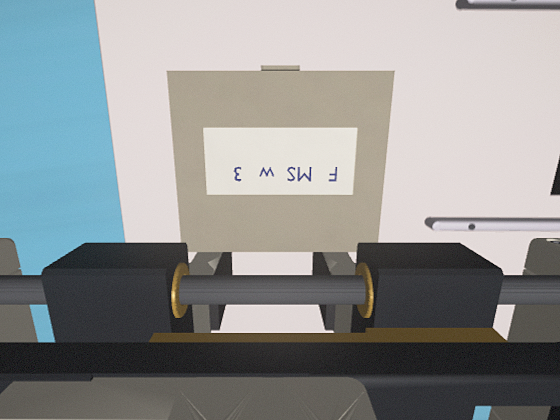

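```bash
cat >> h.py <<'E'
def wbox():
    im,m,h=wcorners()
    k=((h[...,1]>24)&(h[...,0]<40)&(h[...,2]>130)).astype(np.uint8);k[255:]=0
    k=cv2.morphologyEx(k,cv2.MORPH_OPEN,np.ones((13,13),np.uint8))
    n,lab,sts,cen=cv2.connectedComponentsWithStats(k)
    i=1+np.argmin([np.hypot(*(c-[270,160])) if a>4000 else 1e9 for c,a in zip(cen[1:],sts[1:,4])])
    c=cv2.findContours((lab==i).astype(np.uint8),cv2.RETR_EXTERNAL,cv2.CHAIN_APPROX_NONE)[0][0]
    q=cv2.minAreaRect((ray(m,c[:,0],.036)*1000).astype(np.float32))
    d=np.array(q[0])-M
    print("box lane",np.round([d@ex,d@ey],1),"size",np.round(q[1],1),"ang",round((q[2]-90-L+45)%90-45,2))
    p=np.array(r.get_state()["tcp_pos"][:2])*1000-M;print("tcp lane",np.round([p@ex,p@ey],1))
    return m
E
python3 - <<'E'
from h import *
st();m=wbox()
for uv in[(440,218),(550,218),(440,230),(550,230),(470,8),(550,8)]:
    d=ray(m,uv,.014)[0]*1000-M;print(uv,np.round([d@ex,d@ey],1))
E
```

```text
3.95 [569.6  16.1  32.6] [ 1.7999e+02 -2.0000e-02  1.7260e+02] [-0.5  0.6  0.1] 0.0442
box lane [  20.1 -203.1] size [96.3 84.4] ang 0.1
tcp lane [  73.2 -207.8]
(440, 218) [  51.2 -114.3]
(550, 218) [ 51.1 -53.6]
(440, 230) [  58.2 -113.2]
(550, 230) [ 58.1 -51.9]
(470, 8) [ -50.4 -115.2]
(550, 8) [-50.5 -78. ]
```

Emit:
{"op": "drive_tool", "data": {
  "increments": [
    [[0,0.05,0,0,0],[0,0.1,0,0,0],[0,0.14,0,0,0],[0,0.165,0,0,0],[0,0.165,0,0,0]]
  ]
}}

```text
time_s: 4.62
tcp_pos: [0.551, 0.0183, 0.0322]
eef_rot: [-180.0, -0.1, 172.6]
contact_force: [0.8, 0.2, 0.3]
gripper_width: 0.0435
gripper_force: 0.0
```

Run:
```python
from h import *
wbox();st();im,m,mat,box,tray=look();print(rect(m,box,.036,(1196,790)))
```

```text
box lane [   1.2 -203.2] size [96.3 84.2] ang 0.12
tcp lane [  54.2 -207.9]
4.67 [551.1  18.3  32.1] [-1.7998e+02 -6.0000e-02  1.7260e+02] [-0.2 -0.3  0.6] 0.0435
((492.8074951171875, 30.56317901611328), (95.88172912597656, 80.19676208496094), 82.66053771972656)
```

Emit:
{"op": "drive_tool", "data": {
  "increments": [
    [[0,-0.1,0,0,0],[0,-0.2,0,0,0],[0,-0.2,0,-0.35,0],[0,-0.2,0,-0.7,0],[0,-0.2,0,-0.7,0]]
  ]
}}

```text
time_s: 5.5
tcp_pos: [0.5786, 0.0157, 0.1199]
eef_rot: [179.9, 0.4, 172.6]
contact_force: [-0.7, -0.1, -0.4]
gripper_width: 0.0437
gripper_force: 0.0
```

Run:
```python
from h import *
st();print(r.get_state()["joints"]);A=M+0.8*ex-285*ey;print(A);go(A[0],A[1],112,82.5)
```

```text
5.5 [578.6  15.7 119.9] [179.86   0.36 172.62] [-0.7 -0.1 -0.4] 0.0437
[ 2.09429235e+01  1.72948030e+01 -2.08557962e+01  5.92446061e-02
 -5.14687778e+01 -1.18359307e+02]
[488.09319111 -51.16620645]
num [ 0.6761 -0.6498  0.0662  0.2503]
```

Emit:
{"op": "drive_tool", "data": {
  "increments": [
    [[0,0,-0.3,-0.05,-0.02],[0,0,-0.65,-0.05,-0.05],[0,0.35,-0.65,-0.05,-0.08],[0,0.67,-0.65,0,-0.11],[0,0.67,-0.65,0,-0.14]]
  ]
}}

```text
time_s: 6.12
tcp_pos: [0.4831, -0.0522, 0.1156]
eef_rot: [179.9, -0.1, -136.9]
contact_force: [1.1, 0.2, 0.8]
gripper_width: 0.0439
gripper_force: 0.0
```

Emit:
{"op": "drive_tool", "data": {
  "increments": [
    [[0,0,0,0,-0.03],[0,0,0,0,-0.06],[0,0,0,0,-0.09],[0,0,0,0,-0.11],[0,0,0,0,-0.11]]
  ]
}}

```text
time_s: 6.75
tcp_pos: [0.4859, -0.0518, 0.1159]
eef_rot: [180.0, -0.0, -97.7]
contact_force: [-0.6, 0.5, -0.9]
gripper_width: 0.0439
gripper_force: 0.0
```

Run:
```python
from h import *
st();A=M+0.8*ex-285*ey;go(A[0],A[1],32,-97.5)
im,m,mat,box,tray=look();q=rect(m,box,.036,(1230,830));d=np.array(q[0])-M;print(q,d@ex,d@ey)
```

```text
6.75 [485.9 -51.8 115.9] [ 1.7996e+02 -1.0000e-02 -9.7690e+01] [-0.6  0.5 -0.9] 0.0439
num [-8.000e-03 -1.730e-02  6.992e-01 -5.000e-04]Traceback (most recent call last):
  File "<stdin>", line 3, in <module>
  File "h.py", line 14, in rect
    c=max(cs,key=cv2.contourArea)
ValueError: max() iterable argument is empty
```

Emit:
{"op": "drive_tool", "data": {
  "increments": [
    [[0,-0.01,-0.017,0.35,0],[0,-0.01,-0.017,0.7,0],[0,-0.01,-0.017,0.7,0]]
  ]
}}

```text
time_s: 7.32
tcp_pos: [0.4856, -0.0514, 0.0301]
eef_rot: [179.7, -0.1, -97.7]
contact_force: [-0.3, 0.6, 0.3]
gripper_width: 0.0435
gripper_force: 0.0
```

Run:
```python
from h import *
st();t=capture("top")[120:260,180:360];s=capture("scene")[150:290,160:340]
c=cv2.resize(np.vstack([t,s]) if t.shape==s.shape else t,None,fx=2,fy=2)
cv2.imwrite("pics/c2.png",cv2.cvtColor(np.hstack([cv2.resize(t,None,fx=2.2,fy=2.2),cv2.resize(s,None,fx=2.2,fy=2.2)]),cv2.COLOR_RGB2BGR))
p=np.array(r.get_state()["tcp_pos"][:2])*1000-M;print(p@ex,p@ey)
```

```text
7.33 [485.6 -51.4  30.1] [ 1.7966e+02 -1.4000e-01 -9.7710e+01] [-0.3  0.6  0.3] 0.0435
0.9581127142600502 -284.58398439254023
```

View pics/c2.png

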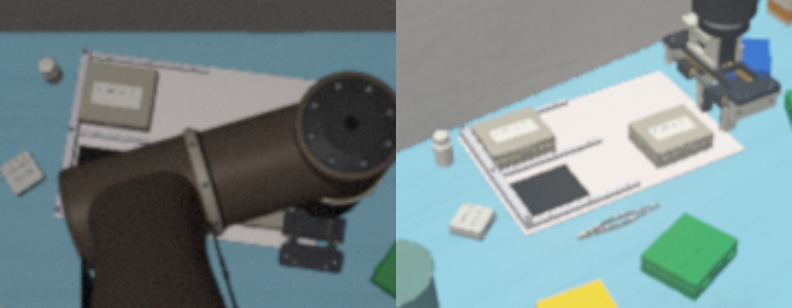

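Emit:
{"op": "drive_tool", "data": {
  "increments": [
    [[0,-0.09,0,-0.01,0],[0,-0.18,0,-0.02,0],[0,-0.27,0,-0.02,0],[0,-0.36,0,-0.02,0],[0,-0.45,0,-0.02,0]]
  ]
}}

```text
time_s: 8.05
tcp_pos: [0.4951, 0.0036, 0.0349]
eef_rot: [-180.0, -0.0, -97.6]
contact_force: [0.0, -1.3, 1.5]
gripper_width: 0.0435
gripper_force: 0.8
```

```bash
cat >> h.py <<'E'
def sbox(name=None):
    im=ups(np.mean([capture("scene") for _ in range(3)],0).astype(np.uint8)); m=m4(camera_model("scene"))
    st();p=np.array(r.get_state()["tcp_pos"][:2])*1000-M;print("tcp lane",np.round([p@ex,p@ey],1))
    P=lambda a,b,z:proj(m,np.r_[(M+a*ex+b*ey)/1000,z])[0]
    for a,b,z,c in[(-42,p@ey+10,.036,(255,0,0)),(42,p@ey+10,.036,(255,0,0)),(-42,p@ey+108,.036,(255,0,0)),(42,p@ey+108,.036,(255,0,0)),(-53,-118,.014,(0,255,0)),(53,-118,.014,(0,255,0)),(-53,40,.014,(0,255,0)),(53,40,.014,(0,255,0)),(0,0,.004,(255,0,255))]:
        cv2.circle(im,tuple(int(v) for v in P(a,b,z)),3,c,-1)
    c=im[700:1200,640:1400]
    if name: cv2.imwrite(f"pics/{name}.png",cv2.cvtColor(c,cv2.COLOR_RGB2BGR))
E
python3 - <<'E'
from h import *
sbox("s1")
E
```

```text
8.2 [495.2   3.5  34.7] [-1.800e+02  1.000e-02 -9.757e+01] [ 0.3 -0.8  0.5] 0.0439
tcp lane [   0.7 -229.9]
```

View pics/s1.png

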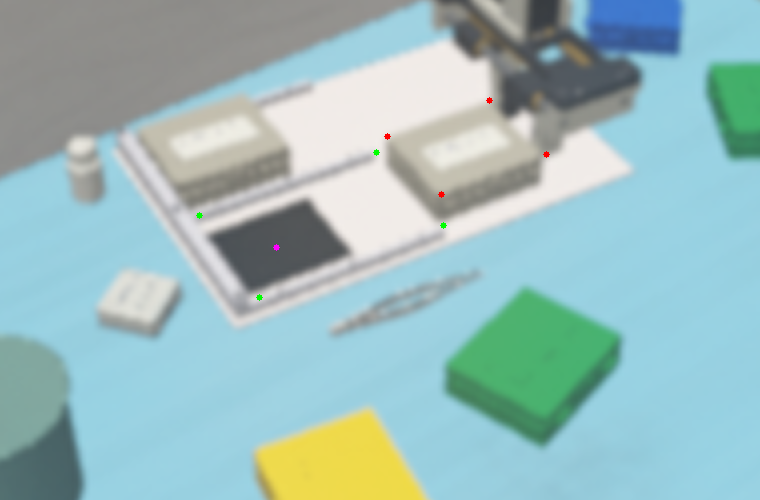

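Run:
```python
from h import *
m=m4(camera_model("scene"))
for n,uv,z in[("near rail mouth",(443,234),.014),("near rail end",(262,303),.014),("mid mouth",(378,154),.014),("mid end",(200,217),.014),("box NF",(443,197),.036),("box FF",(389,147),.036),("box NB",(542,152),.036),("box FB",(488,105),.036),("mat",(209,232),.004),("mat",(308,200),.004),("mat",(350,252),.004),("mat",(247,292),.004)]:
    d=ray(m,np.array(uv)+[640,700],z)[0]*1000-M;print(n,np.round([d@ex,d@ey],1))
```

```text
near rail mouth [ -61.3 -112.2]
near rail end [-59.3  40.8]
mid mouth [  50.3 -117.4]
mid end [51.4 40.1]
box NF [ -45.7 -121.3]
box FF [  29.4 -116.2]
box NB [ -38.  -218.7]
box FB [  37.  -215.1]
mat [42.6 37.5]
mat [ 38.  -46.4]
mat [-33.3 -45.8]
mat [-33.4  41.2]
```

```bash
cat >> h.py <<'E'
def sm(show=None):
    im=ups(np.mean([capture("scene") for _ in range(4)],0).astype(np.uint8)); m=m4(camera_model("scene"))
    h=cv2.cvtColor(im,cv2.COLOR_RGB2HSV)
    if show:
        for p in show:print(p,h[p[1]+700,p[0]+640])
    k=((h[...,1]>14)&(h[...,1]<70)&(h[...,0]<45)&(h[...,2]>155)).astype(np.uint8)
    k=cv2.morphologyEx(k,cv2.MORPH_OPEN,np.ones((9,9),np.uint8))
    for c in cv2.findContours(k,cv2.RETR_EXTERNAL,cv2.CHAIN_APPROX_NONE)[0]:
        w=(ray(m,c[:,0],.036)*1000-M)@np.c_[ex,ey]
        if cv2.contourArea(c)<2000 or abs(w.mean(0)[0]-50)>110 or abs(w.mean(0)[1]+90)>150: continue
        q=cv2.minAreaRect(w.astype(np.float32));print(np.round(q[0],1),np.round(q[1],1),round((q[2]+45)%90-45,2))
E
python3 - <<'E'
from h import *
sm([(410,150),(500,125),(460,190),(460,145),(350,200),(415,175),(160,130),(250,155)])
E
```

```text
(410, 150) [ 24  26 196]
(500, 125) [ 23  23 198]
(460, 190) [ 23  21 144]
(460, 145) [ 23  10 233]
(350, 200) [ 10  10 241]
(415, 175) [ 23  22 151]
(160, 130) [ 24  26 194]
(250, 155) [ 23  27 191]
[  -0.6 -164.8] [113.5  89.6] -1.22
[108.5   0.4] [102.   82.8] -0.22
```

```bash
python3 - <<'E'
s=open('h.py').read()
s=s.replace("q=cv2.minAreaRect(w.astype(np.float32));print(np.round(q[0],1)","""t=w-np.median(w,0)*0-[w[:,0].mean(),w[:,1].max()-49]
        for sg in(-1,1):
            e=t[(t[:,0]*sg>25)&(abs(t[:,1])<30)];f=np.polyfit(e[:,1],e[:,0],1);print("  edge x",round(np.median(e[:,0])+w[:,0].mean(),1),"ang",round(-np.degrees(np.arctan(f[0])),2))
        print("  front y",round(np.percentile(w[:,1],97),1))
        q=cv2.minAreaRect(w.astype(np.float32));print(np.round(q[0],1)""")
open('h.py','w').write(s)
E
python3 - <<'E'
from h import *
sm()
E
```

```text
edge x -43.3 ang -0.25
  edge x 42.2 ang 0.2
  front y -112.2
[  -1.  -165.3] [113.8  88.6] -0.13
  edge x 68.9 ang -0.08
  edge x 148.6 ang 0.43
  front y 51.1
[108.4   0.7] [ 82.7 101.3] 0.08
```

Emit:
{"op": "drive_tool", "data": {
  "increments": [
    [[0,-0.08,0,0.01,0],[0,-0.16,0,0.01,0],[0,-0.24,0,0.01,0],[0,-0.32,0,0.01,0],[0,-0.4,0,0.01,0]]
  ]
}}

```text
time_s: 9.22
tcp_pos: [0.5014, 0.0512, 0.0335]
eef_rot: [180.0, -0.0, -97.6]
contact_force: [-0.7, -0.0, -0.7]
gripper_width: 0.0436
gripper_force: 0.4
```

Run:
```python
from h import *
sbox();sm()
```

```text
9.38 [501.7  51.1  33.6] [-1.7998e+02  1.0000e-02 -9.7560e+01] [0.5 0.2 0.7] 0.0439
tcp lane [   0.9 -181.9]
  edge x -43.0 ang 0.1
  edge x 43.0 ang -0.99
  front y -67.4
[  -0.7 -120.6] [107.9  90.7] -0.6
  edge x 69.0 ang -0.1
  edge x 148.7 ang 0.41
  front y 51.1
[108.6   0.6] [102.1  82.8] -0.43
```

Emit:
{"op": "drive_tool", "data": {
  "increments": [
    [[0,-0.08,0,0,0],[0,-0.16,0,0,0],[0,-0.24,0,0,0],[0,-0.32,0,0,0],[0,-0.4,0,0,0]]
  ]
}}

```text
time_s: 10.2
tcp_pos: [0.5078, 0.0987, 0.0336]
eef_rot: [180.0, -0.0, -97.6]
contact_force: [0.1, -1.3, 0.2]
gripper_width: 0.044
gripper_force: 0.5
```

Run:
```python
from h import *
sbox();sm()
```

```text
10.35 [508.   98.7  33.6] [-1.7998e+02  2.0000e-02 -9.7570e+01] [0.4 0.4 0.7] 0.0438
tcp lane [   1.  -133.8]
  edge x -42.2 ang -0.3
  edge x 43.4 ang 0.55
  front y -21.0
[  1.4 -73.1] [105.3  90.7] -1.46
  edge x 69.2 ang -0.27
  edge x 148.8 ang 0.57
  front y 51.1
[108.4   0.8] [ 82.5 102. ] 0.46
```

Emit:
{"op": "drive_tool", "data": {
  "increments": [
    [[0,-0.08,0,0,0],[0,-0.16,0,0,0],[0,-0.24,0,0,0],[0,-0.32,0,0,0],[0,-0.4,0,0,0]]
  ]
}}

```text
time_s: 11.18
tcp_pos: [0.5142, 0.1462, 0.0336]
eef_rot: [180.0, -0.0, -97.6]
contact_force: [0.5, -1.1, -0.1]
gripper_width: 0.0441
gripper_force: 0.6
```

Emit:
{"op": "drive_tool", "data": {
  "increments": [
    [[0,-0.05,0,0,0],[0,-0.1,0,0,0],[0,-0.13,0,0,0],[0,-0.15,0,0,0],[0,-0.16,0,0,0]]
  ]
}}

```text
time_s: 11.8
tcp_pos: [0.5167, 0.1645, 0.0336]
eef_rot: [180.0, -0.0, -97.6]
contact_force: [-0.7, -1.8, 0.3]
gripper_width: 0.0438
gripper_force: 0.7
```

Run:
```python
from h import *
sbox();sm()
```

```text
11.95 [516.7 164.6  33.6] [-1.7999e+02  2.0000e-02 -9.7630e+01] [ 1.  -0.1  0.4] 0.0439
tcp lane [  1.  -67.4]
  edge x -41.8 ang -0.11
  edge x 44.5 ang 1.25
  front y 43.8
[ 1.7 -7.4] [ 93.  105.2] 1.42
  edge x 69.3 ang -0.08
  edge x 148.8 ang 0.3
  front y 51.2
[108.9   0.6] [102.1  82.8] -0.49
```

About 7 mm to go; small steps until the stop is felt.

Emit:
{"op": "drive_tool", "data": {
  "increments": [
    [[0,-0.015,0,0,0],[0,-0.03,0,0,0],[0,-0.04,0,0,0],[0,-0.045,0,0,0],[0,-0.045,0,0,0]]
  ]
}}

```text
time_s: 12.78
tcp_pos: [0.5174, 0.17, 0.0335]
eef_rot: [180.0, 0.0, -97.6]
contact_force: [-0.0, -1.7, 1.0]
gripper_width: 0.0442
gripper_force: 0.5
```

Emit:
{"op": "drive_tool", "data": {
  "increments": [
    [[0,-0.006,0,0,0],[0,-0.012,0,0,0],[0,-0.018,0,0,0],[0,-0.018,0,0,0]]
  ]
}}

```text
time_s: 13.28
tcp_pos: [0.5175, 0.1717, 0.0335]
eef_rot: [180.0, -0.0, -97.6]
contact_force: [-1.4, -3.0, 1.5]
gripper_width: 0.0437
gripper_force: 1.7
```

Run:
```python
from h import *
sbox();sm()
```

```text
13.43 [517.6 171.7  33.5] [ 1.7999e+02 -2.0000e-02 -9.7630e+01] [ 0.3 -4.4  1.6] 0.0438
tcp lane [  0.9 -60.2]
  edge x -41.7 ang -0.54
  edge x 44.4 ang -0.02
  front y 51.2
[1.9 0. ] [ 92.1 104.6] 1.55
  edge x 69.3 ang -0.01
  edge x 148.9 ang 0.52
  front y 51.2
[108.7   0. ] [ 82.4 103.3] 0.16
```

The force is up and the front is level with the parked box, so it is home. Now backing off and lifting.

Emit:
{"op": "drive_tool", "data": {
  "increments": [
    [[0,0.1,0,0,0],[0,0.25,0,0,0],[0,0.4,0,0,0],[0,0.4,0,-0.4,0],[0,0.4,0,-0.8,0]]
  ]
}}

```text
time_s: 14.25
tcp_pos: [0.5108, 0.1228, 0.1303]
eef_rot: [179.9, -0.1, -97.7]
contact_force: [1.0, 0.4, 0.0]
gripper_width: 0.0435
gripper_force: 0.0
```

Emit:
{"op": "drive_tool", "data": {
  "increments": [
    [[0,0.4,0,-0.3,0],[0,0.8,0,-0.6,0],[0,1,0,-0.6,0],[0,1,0,-0.6,0]]
  ]
}}

```text
time_s: 14.75
tcp_pos: [0.4947, 0.0034, 0.2021]
eef_rot: [-179.9, 0.1, -97.8]
contact_force: [0.1, 0.2, 0.3]
gripper_width: 0.0442
gripper_force: 0.0
```

Emit:
{"op": "drive_tool", "data": {
  "increments": [
    [[0,0.4,0,0,0],[0,0.8,0,0,0],[0,1,0,0,0],[0,1,0,0,0],[0,1,0,0,0]]
  ]
}}

```text
time_s: 15.38
tcp_pos: [0.4794, -0.1132, 0.2012]
eef_rot: [180.0, 0.0, -97.6]
contact_force: [0.2, 0.6, 0.4]
gripper_width: 0.0438
gripper_force: 0.0
```

Run:
```python
from h import *
sbox("s2");sm()
```

```text
15.53 [ 479.6 -112.7  201.5] [179.99   0.   -97.56] [-0.1 -0.1 -0.2] 0.0437
tcp lane [   0.5 -347.1]
  edge x -40.3 ang -0.27
  edge x 43.1 ang -0.02
  front y 51.3
[3.1 1.2] [ 90.6 101.7] 0.05
  edge x 70.8 ang -0.38
  edge x 148.9 ang 0.42
  front y 51.2
[109.8   0.2] [102.6  80.6] -0.76
```

View pics/s2.png

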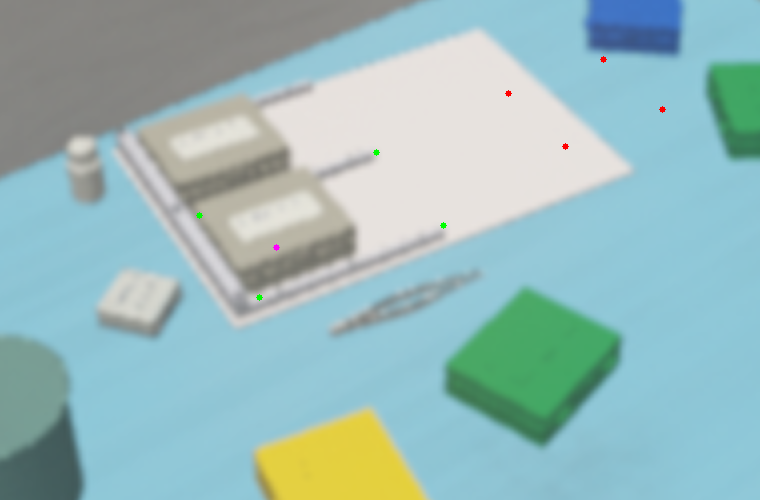

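The box is home against the stop, square and centred to within a few mm. The hand is clear, so I'm handing in.

```bash
python3 -c "
from plant import job
print(job.close_job())"
```

```text
the job is handed in; nothing more can be done
None
```

The slide box is pushed home in the empty lane, square against the end stop by the last camera check, with the hand clear; I handed the job in at about 15.5 s, and no verdict came back.

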